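# Load the egg stamper's ink cassettes

## Robot

A 6-joint arm with a two-finger parallel gripper is mounted at the origin on the work surface. World frame = base frame: x ahead of the robot, y to its left, z up, the work surface at z = 0. Lengths are in mm, angles in rad, forces in N, time in s.
With the tool pointing down it reaches from about 275 to 1000 mm from the base axis. Payload 8.4 kg.
Tool frame: the origin (TCP) lies between the finger pads; the fingertips stand 11 mm ahead of it and the grasp point (between the pads) lies 8 mm behind it; z points along the fingers, y is the direction in which the jaws open and shut (so a half turn about z gives the same grasp; the last joint's range is limited). The gripper opens to 85 mm and grips with 20 to 120 N. Pads are 22 mm wide; open, the fingers measure 114 mm over their backs; the gripper's body (76 mm by 85 mm) begins 54 mm behind the grasp point. The pads swing forward as they close: fully open they stand 13 mm farther back than shut.
Start: joints at [1.339, 0.353, 1.633, -0, 1.155, -0.002], TCP at [142.363, 608.573, 242.281] pointing down, gripper open.
Joint ranges: [-2.63, 2.63], [-0.92, 2.1], [0.06, 2.66], [-1.3, 4.44], [0, 2.69], [-3.02, 3.02]. Speed limits (rad/s): [2.22, 2.22, 2.79, 3.14, 3.14, 3.14].

## Interface

Orientations are given as [roll, pitch, yaw] about the fixed x, y, z axes, in that order (R = Rz(yaw) Ry(pitch) Rx(roll)).
In Python, from rig import r, eyes gives the robot as it stands. The module is installed in compiled form; this text tells all that it offers.
- The arm moves only by the tool servo_tool, never from a script. Its argument "rows" is a list of rows, each a list of 3 entries, a list of its own where there are three numbers: the shift along the world's x, y, z in cm, then the turn about the world's z in rad, then the finger opening in cm, from 0 to 8.54. A call has 1 to 5 rows; each row shifts and turns the commanded pose from where the row before left it; what a row does not reach is not made up. A row lasts 1/12 s, in which the tool goes at most 41.7 mm and 7.16 degrees, less where a joint would pass 70% of its speed; a pose out of reach is approached as far as the arm can. A call is refused whole if a number of a shift passes 4.17 or a number of a turn 0.125, either way. A call with a gripper value outside its range is refused whole. The fingers move at their own pace and stop on an object; "squeeze" is the grip in N (left out, the last holds). Time passes only in rows, so rows that do not move let the fingers close. It gives the time, the measured TCP pose, the force and the opening at its end, in the units of the state.
- r.sense(): the state, without advancing time (a new reading comes with each control period).
- eyes.grab_frame(name): name is "scene" or "top" or "wrist"; returns a dict with "frame" (400x640x3 uint8, red, green, blue), "depth" (400x640 float32, mm along the optical axis (not along the pixel's ray), 0 where there is no reading), "vertical_fov" (degrees; the focal length in pixels is half the picture's height over the tangent of half this angle, whatever the lens; pixels are square), "cx", "cy" (the principal point, pixels), "camera_from_world" (4x4, takes a point from world to camera coordinates); the wrist camera has in their place "hand_eye" (4x4, takes a point from camera to tool coordinates, whose origin is the TCP and whose axes are the flange's). Camera axes: x right, y down, z forward; pixel columns grow to the right and rows downward; lengths in mm; the calibration is good to about 2 mm. A picture is of the moment at which its call begins: read the wrist's pose just before it.
- r.sign_off(): hands the job in, once; it reports no verdict.
The state is a dict: "clock": time; "qpos": joint angles; "qvel": joint speeds; "joint_efforts": joint torques, N m; "eef_pos": TCP position; "tcp_rot": TCP orientation; "contact_force": force on the tool from outside, world axes, zero at the start; "wrist_torque": the same for the moment, N m; "opening": opening from 0.0 (shut) to 1.0 (fully open).
Only numpy, scipy, OpenCV 4.12 (cv2) and the standard library are available. Lean on these libraries where they do the work, as an engineer would, in place of code of your own. Each camera call takes 0.05 s, during which the arm holds its last target.

## Task

Load the egg stamper: put each of the three ink cassettes (blue, green and yellow caps) upright into the bay with the base plate of its own colour, and press it straight down until it is fully home and the bay's black latch has snapped back over its foot. Let go of all three, and do not knock the egg standing in its cup.

Things in the scene. Friction and masses are not known exactly. Their poses are not given: they have to be found in the camera images.
- blue_cassette_mid (a point): Centre of the loose blue ink cassette, 30 mm above its underside (half-way up). It stands upright, 0.14 kg: black box with a blue cap, 66 mm long (x), 30 mm wide (y, the width to grip), 60 mm tall; its black foot, 90 x 30 x 14 mm, sticks out 12 mm at both x ends, lower edges bevelled. Same after a half turn about z.
- green_cassette_mid (a point): Centre of the loose green ink cassette, 30 mm above its underside (half-way up). It stands upright, 0.14 kg: black box with a green cap, 66 mm long (x), 30 mm wide (y, the width to grip), 60 mm tall; its black foot, 90 x 30 x 14 mm, sticks out 12 mm at both x ends, lower edges bevelled. Same after a half turn about z.
- yellow_cassette_mid (a point): Centre of the loose yellow ink cassette, 30 mm above its underside (half-way up). It stands upright, 0.14 kg: black box with a yellow cap, 66 mm long (x), 30 mm wide (y, the width to grip), 60 mm tall; its black foot, 90 x 30 x 14 mm, sticks out 12 mm at both x ends, lower edges bevelled. Same after a half turn about z.
- blue_pocket (a point): Centre of the pocket floor (8 mm above bench) of the fixed bay with blue base plate, 132 x 66 mm; z up, x along the pocket. A cassette stands on it lengthwise, either way round. White side guides 31-49 mm out along x at both ends, 38 mm apart, flaring to 54 mm at the top, 26 mm up; open mid-sides for fingers. End stops at x = +-48 mm, 25 mm high at -x. Latch at +x.
- green_pocket (a point): Centre of the pocket floor (8 mm above bench) of the fixed bay with green base plate, 132 x 66 mm; z up, x along the pocket. A cassette stands on it lengthwise, either way round. White side guides 31-49 mm out along x at both ends, 38 mm apart, flaring to 54 mm at the top, 26 mm up; open mid-sides for fingers. End stops at x = +-48 mm, 25 mm high at -x. Latch at +x.
- yellow_pocket (a point): Centre of the pocket floor (8 mm above bench) of the fixed bay with yellow base plate, 132 x 66 mm; z up, x along the pocket. A cassette stands on it lengthwise, either way round. White side guides 31-49 mm out along x at both ends, 38 mm apart, flaring to 54 mm at the top, 26 mm up; open mid-sides for fingers. End stops at x = +-48 mm, 25 mm high at -x. Latch at +x.
- blue_latch (a joint): Sprung black tongue, sloping on top, at the blue pocket's +x end: 0 = home, to 0.016 m = pushed outwards. Reaches in to x = 37 mm, its underside 16 mm and top 50 mm above the pocket floor. A cassette pressed straight down (4 to 8 N, more than its weight) pushes it back with its foot; when fully down it snaps back over the foot and reads about 0.
- green_latch (a joint): Sprung black tongue, sloping on top, at the green pocket's +x end: 0 = home, to 0.016 m = pushed outwards. Reaches in to x = 37 mm, its underside 16 mm and top 50 mm above the pocket floor. A cassette pressed straight down (4 to 8 N, more than its weight) pushes it back with its foot; when fully down it snaps back over the foot and reads about 0.
- yellow_latch (a joint): Sprung black tongue, sloping on top, at the yellow pocket's +x end: 0 = home, to 0.016 m = pushed outwards. Reaches in to x = 37 mm, its underside 16 mm and top 50 mm above the pocket floor. A cassette pressed straight down (4 to 8 N, more than its weight) pushes it back with its foot; when fully down it snaps back over the foot and reads about 0.
- egg_mid (a point): Centre of a loose brown hen's egg, 44 mm across and 57 mm tall, standing upright in a small white cup (38 mm across, 16 mm high) among the cassettes; its top is about 65 mm above the bench. Bystander: leave it alone.
Mind the look-alikes: they are no part of the job. What is shaped like the part that bears yellow_cassette_mid but red is not meant.

How it is judged (in metres and radians):
At the end, for the whole second after the job is handed in: Each cassette rests in the bay of its own colour: its centre within 10 mm of the pocket's centre seen from above, fully down on the floor (within about 3.5 mm), upright within 0.1 rad, along the pocket within 0.2 rad (either way round), its latch sprung back to within 4 mm of home, and at rest (horizontal distance between blue_cassette_mid and blue_pocket below 0.01 m and z of blue_cassette_mid in the frame of blue_pocket between 0.026 and 0.0335 m and angle between each of blue_cassette_mid, green_cassette_mid, yellow_cassette_mid's own z axis and vertical below 0.1 rad and angle between the x axis of blue_cassette_mid and the x axis of blue_pocket, either way round below 0.2 rad and value of joint each of blue_latch, green_latch, yellow_latch below 0.004 m and linear speed of each of blue_cassette, green_cassette, yellow_cassette below 0.02 m/s and horizontal distance between green_cassette_mid and green_pocket below 0.01 m and z of green_cassette_mid in the frame of green_pocket between 0.026 and 0.0335 m and angle between the x axis of green_cassette_mid and the x axis of green_pocket, either way round below 0.2 rad and horizontal distance between yellow_cassette_mid and yellow_pocket below 0.01 m and z of yellow_cassette_mid in the frame of yellow_pocket between 0.026 and 0.0335 m and angle between the x axis of yellow_cassette_mid and the x axis of yellow_pocket, either way round below 0.2 rad); the robot touches nothing.
It fails at once if the egg in the cup is knocked (its centre moves more than 15 mm) (distance of egg_mid from where it was at the start of the episode above 0.015 m).
It also fails if it takes over 96 s, if anything falls off the work surface, if the arm or the gripper's body presses on something with over 40 N, if the wrist force passes 120 N, or if a joint passes its speed limit or range.

## Working session

There is one attempt and no reset: what is moved stays moved. The work goes in short steps, Python scripts to look and compute and a tool call to move; the robot and the scene stay as the last step left them, time stands still between calls to the robot, and variables do not carry over. Pictures are saved under pics/ and viewed, and the job is handed in when it is done.

Besides the shell and the picture viewer there is one more tool, called after "Request:" by a JSON object that holds its "op" and its "data". servo_tool: Moves the arm, as the interface text tells. Its arguments: {"type":"object","properties":{"rows":{"type":"array"},"squeeze":{"type":"number"}},"required":["rows"]}

```bash
mkdir -p pics
cat > h.py <<'E'
from rig import r, eyes
import numpy as np, cv2
def save(n,img): cv2.imwrite('pics/'+n+'.png',img[:,:,::-1])
def cloud(d):
    f=200/np.tan(np.radians(d['vertical_fov']/2))
    Z=d['depth']; v,u=np.indices(Z.shape)
    P=np.stack([(u-d['cx'])/f*Z,(v-d['cy'])/f*Z,Z],-1)
    T=np.linalg.inv(d['camera_from_world'])
    return P@T[:3,:3].T+T[:3,3]
E
python3 - <<'E'
from h import *
print(r.sense())
for n in ['scene','top']:
    d=eyes.grab_frame(n); save(n+'0',d['frame']); np.savez(n+'0.npz',**d); print(n,d['vertical_fov'],d['cx'],d['cy'],d['camera_from_world'])
E
```

```text
{'clock': 0.0, 'qpos': array([ 1.33854875e+00,  3.53657635e-01,  1.63415774e+00, -6.99335208e-07,
        1.15521315e+00, -2.37061220e-03]), 'qvel': array([-0.00070123,  0.00049752, -0.00100161,  0.00169592,  0.0003781 ,
        0.00019766]), 'joint_efforts': array([ 1.47751332e-03, -6.05264425e+01, -3.42070806e+01,  1.95151551e-04,
        9.24777036e-03,  1.23575671e-05]), 'eef_pos': array([142.28301595, 608.09645534, 241.54565639]), 'tcp_rot': array([-3.14015679e+00, -2.76448347e-06,  2.91171597e+00]), 'contact_force': array([0.13897673, 0.08937257, 0.34666529]), 'wrist_torque': array([-0.02609227, -0.00856579,  0.00572413]), 'opening': 1.0031919876657591}
scene 47.37972425612823 309.9825713591836 192.62421436438223 [[-4.08352406e-01  9.12765281e-01  1.03852968e-02  1.96155181e+02]
 [ 5.65753071e-01  2.62001967e-01 -7.81842971e-01 -1.99167009e+02]
 [-7.16360087e-01 -3.13391945e-01 -6.23388895e-01  1.38467152e+03]
 [ 0.00000000e+00  0.00000000e+00  0.00000000e+00  1.00000000e+00]]
top 55.795799594247256 317.15263991071913 194.67174343450412 [[-7.23133755e-03 -9.99839515e-01 -1.63905972e-02  2.62681739e+01]
 [-9.97370510e-01  8.39352120e-03 -7.19834258e-02  4.62704919e+02]
 [ 7.21094484e-02  1.58269619e-02 -9.97271144e-01  8.76659484e+02]
 [ 0.00000000e+00  0.00000000e+00  0.00000000e+00  1.00000000e+00]]
```

View pics/scene0.png

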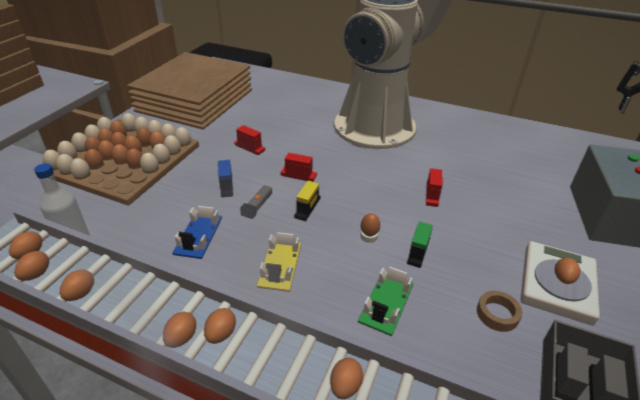

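View pics/top0.png

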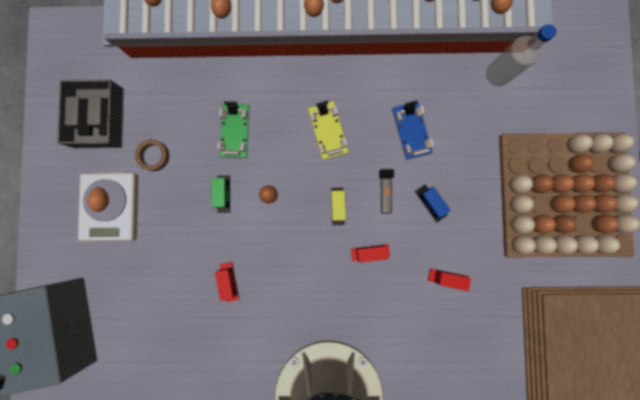

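Run:
```python
from h import *
d=dict(np.load('top0.npz')); P=cloud(d); hsv=cv2.cvtColor(d['frame'],cv2.COLOR_RGB2HSV)
R={'blue':(100,125),'green':(45,85),'yellow':(22,38)}
for c,(a,b) in R.items():
    m=((hsv[...,0]>=a)&(hsv[...,0]<=b)&(hsv[...,1]>120)&(hsv[...,2]>50)).astype(np.uint8)
    n,l,s,_=cv2.connectedComponentsWithStats(m)
    for i in range(1,n):
        if s[i,4]<100: continue
        q=P[l==i]; px=np.argwhere(l==i).mean(0)[::-1]
        z=np.median(q[:,2]); 
        t=q[abs(q[:,2]-z)<6]
        rc=cv2.minAreaRect(t[:,:2].astype(np.float32))
        print(c,px.round(),s[i,4],'z',z.round(1),'z95',np.percentile(q[:,2],95).round(1),'rect',np.round(rc[0],1),np.round(rc[1],1),round(rc[2],1))
m=d['frame'][90:230,180:460]; save('crop0',cv2.resize(m,None,fx=2.85,fy=2.85,interpolation=cv2.INTER_CUBIC))
s=np.load('scene0.npz')['frame'][140:340,160:460]; save('crop1',cv2.resize(s,None,fx=2.6,fy=2.6,interpolation=cv2.INTER_CUBIC))
```

```text
blue [547.  32.] 209 z 210.1 z95 212.7 rect [ 754.9 -419.6] [26.1 26.9] 16.1
blue [412. 131.] 795 z 8.8 z95 11.7 rect [ 615.6 -207.4] [91.  63.4] 14.1
blue [436. 202.] 429 z 60.0 z95 62.8 rect [ 441.5 -244.8] [65.6 28.7] 34.5
green [233. 131.] 645 z 8.8 z95 12.1 rect [620.3 223.5] [85.  59.8] 2.3
green [219. 192.] 322 z 60.4 z95 63.1 rect [466.6 244.7] [61.6 26.9] 0.9
yellow [328. 131.] 778 z 8.8 z95 12.2 rect [618.3  -4.6] [92.3 62.2] 15.4
yellow [338. 205.] 364 z 60.5 z95 63.0 rect [436.3 -24.7] [27.  63.1] 89.6
```

View pics/crop0.png

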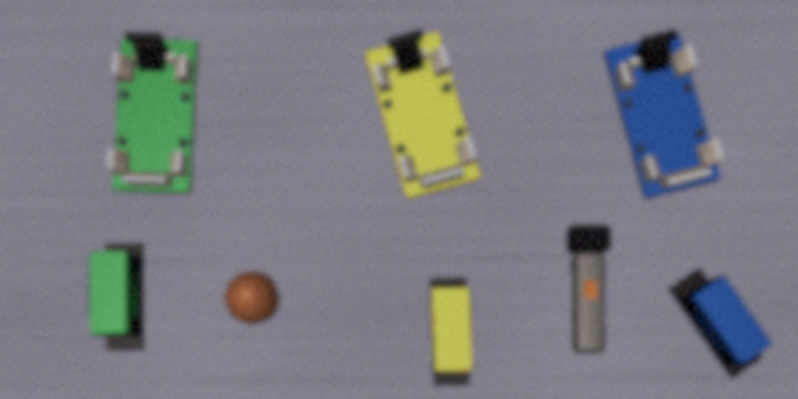

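View pics/crop1.png

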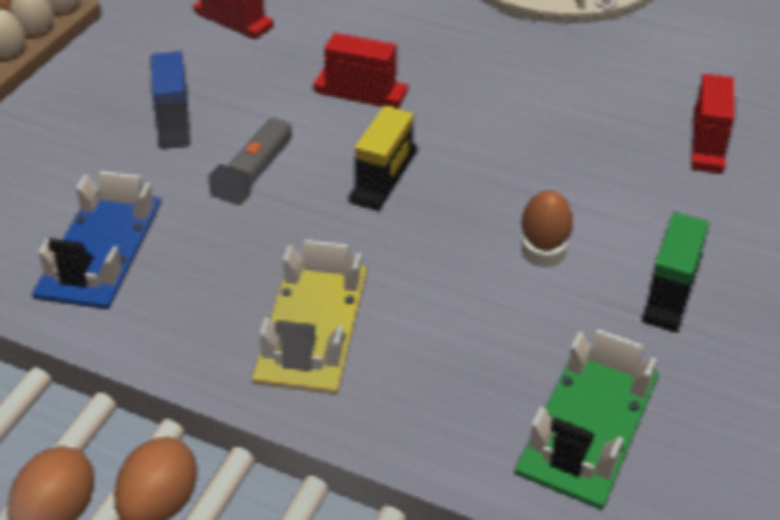

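Request:
{"op": "servo_tool", "data": {"rows": [[[2.9,-2.9,1.0],0.1,8.5],[[2.9,-2.9,1.0],0.1,8.5],[[2.9,-2.9,1.0],0.03,8.5],[[2.9,-2.9,0.0],0,8.5],[[2.9,-2.9,0.0],0,8.5]]}}

```text
clock: 0.52
eef_pos: [287.2, 463.4, 272.3]
tcp_rot: [3.141, 0.001, -3.141]
contact_force: [0.5, 0.5, 0.3]
opening: 0.995
```

Request:
{"op": "servo_tool", "data": {"rows": [[[2.9,-2.9,1.0],0,8.5],[[2.9,-2.9,1.0],0,8.5],[[2.9,-2.9,1.0],0,8.5],[[2.9,-2.9,0.0],0,8.5],[[2.9,-2.9,0.0],0,8.5]]}}

```text
clock: 0.93
eef_pos: [431.3, 319.3, 302.1]
tcp_rot: [3.141, 0.001, -3.141]
contact_force: [-0.4, 0.4, -0.0]
opening: 0.996
```

Request:
{"op": "servo_tool", "data": {"rows": [[[1.5,-3,0],0,8.5],[[0,-3,0],0,8.5],[[0,0,0],0,8.5],[[0,0,0],0,8.5]]}}

```text
clock: 1.27
eef_pos: [445.2, 259.4, 301.3]
tcp_rot: [-3.141, -0.001, 3.139]
contact_force: [0.4, -0.3, -0.4]
opening: 0.997
```

Run:
```python
from h import *
s=r.sense(); print(s['eef_pos'],s['tcp_rot'],s['qpos'])
d=eyes.grab_frame('wrist'); save('w1',d['frame']); np.savez('w1.npz',pos=s['eef_pos'],rot=s['tcp_rot'],**d); print(d['hand_eye'],d['vertical_fov'])
```

```text
[445.18769876 259.44807467 301.28345597] [-3.14139575e+00 -5.87512521e-04  3.13899835e+00] [ 5.24672312e-01  1.25818090e-01  1.79537956e+00  1.33543914e-04
  1.22100180e+00 -1.04357557e+00]
[[-4.33024823e-04 -9.60872868e-01 -2.76989430e-01  7.03006797e+01]
 [ 9.99999714e-01 -5.87914414e-04  4.76142031e-04  1.72197041e-01]
 [-6.20358037e-04 -2.76989144e-01  9.60872847e-01 -1.31621421e+02]
 [ 0.00000000e+00  0.00000000e+00  0.00000000e+00  1.00000000e+00]] 64.37168032933889
```

View pics/w1.png

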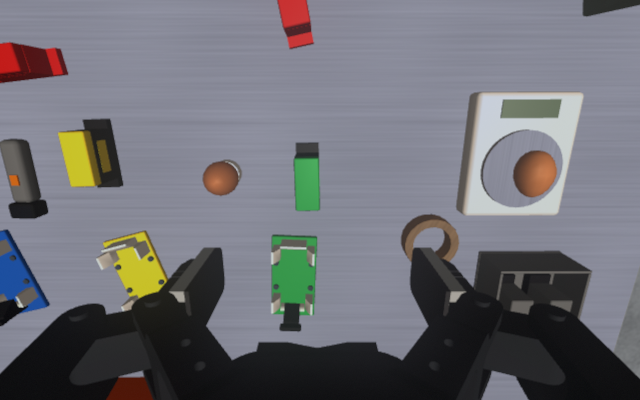

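```bash
cat >> h.py <<'E'
from scipy.spatial.transform import Rotation as Ro
def wcloud(d,plane=None):
    f=200/np.tan(np.radians(float(d['vertical_fov'])/2))
    Z=d['depth']; v,u=np.indices(Z.shape)
    ray=np.stack([(u-d['cx'])/f,(v-d['cy'])/f,np.ones(Z.shape)],-1)
    W=np.eye(4); W[:3,:3]=Ro.from_euler('xyz',d['rot']).as_matrix(); W[:3,3]=d['pos']
    T=W@d['hand_eye']; rd=ray@T[:3,:3].T
    if plane is not None: return T[:3,3]+rd*((plane-T[2,3])/rd[...,2])[...,None]
    return T[:3,3]+rd*Z[...,None]
def shot(n):
    s=r.sense(); d=eyes.grab_frame('wrist'); d=dict(d,pos=s['eef_pos'],rot=s['tcp_rot']); save(n,d['frame']); np.savez(n+'.npz',**d); return d
R={'blue':(100,128),'green':(45,85),'yellow':(22,38)}
def rect(p):
    c,(a,b),t=cv2.minAreaRect(p.astype(np.float32))
    if a<b: a,b=b,a; t+=90
    t=(t+90)%180-90
    return np.round(c,1),np.round([a,b],1),round(t,1)
def find(d):
    P=wcloud(d); hsv=cv2.cvtColor(d['frame'],cv2.COLOR_RGB2HSV)
    for c,(a,b) in R.items():
        m=(hsv[...,0]>=a)&(hsv[...,0]<=b)&(hsv[...,1]>110)&(hsv[...,2]>40)
        for nm,h,lo,hi,ln in (('plate',8,2,14,132),('cap',60,54,67,66)):
            k=(m&(P[...,2]>lo)&(P[...,2]<hi)).astype(np.uint8)
            k=cv2.morphologyEx(k,cv2.MORPH_OPEN,np.ones((2,2),np.uint8))
            l_n,l=cv2.connectedComponents(cv2.dilate(k,np.ones((7,7),np.uint8)))
            for i in range(1,l_n):
                w=(l==i)&(k>0)
                if w.sum()<200: continue
                Q=wcloud(d,h)[w][:,:2]; px=np.argwhere(w).mean(0)[::-1].round()
                v=np.argwhere(w); edge=v.min()<2 or v[:,1].max()>637 or v[:,0].max()>397
                print(c,nm,px,'EDGE' if edge else '','zmed',np.median(P[w][:,2]).round(1),'rect(plane)',*rect(Q),'rect(depth)',*rect(P[w][:,:2]))
E
python3 - <<'E'
from h import *
find(dict(np.load('w1.npz')))
E
```

```text
blue plate [ 18. 276.] EDGE zmed 7.4 rect(plane) [ 617.8 -199.1] [131.1  64.7] 13.2 rect(depth) [488.2  -4. ] [560.8 123.3] -54.4
green plate [294. 273.]  zmed 7.9 rect(plane) [614.  225.9] [110.8  64.1] -2.4 rect(depth) [521.1 229.8] [294.6  64.5] -2.5
green cap [308. 184.]  zmed 59.8 rect(plane) [469.2 248. ] [64.8 28.5] -0.1 rect(depth) [448.4 248.3] [146.9  28.9] 0.1
yellow plate [140. 268.]  zmed 7.8 rect(plane) [605.9  -5.2] [98.9 68.1] 15.6 rect(depth) [521.3 120.5] [391.2 100.6] -58.0
yellow cap [ 78. 159.]  zmed 59.6 rect(plane) [437.2 -21.4] [65.3 33.2] 1.5 rect(depth) [401.9  78.7] [359.7  69.3] -70.6
```

Request:
{"op": "servo_tool", "data": {"rows": [[[2.4,-1.1,-2],0,6.0],[[0,0,-4],0,6.0],[[0,0,-4],0,6.0],[[0,0,-4],0,6.0],[[0,0,0],0,6.0]]}}

```text
clock: 1.73
eef_pos: [464.6, 248.8, 154.8]
tcp_rot: [-3.137, -0.01, -3.14]
contact_force: [-2.4, -1.5, -0.9]
opening: 0.703
```

Run:
```python
from h import *
d=shot('w2'); print(d['pos'],d['rot']); find(d)
```

```text
[464.64646632 248.78195257 154.76193901] [-3.13654796 -0.01007912 -3.14014407]
green plate [296. 284.]  zmed 7.8 rect(plane) [570.6 227.2] [64.4 27.9] 87.4 rect(depth) [492.8 229.1] [195.1  64.8] -1.2
green plate [294. 326.]  zmed 8.0 rect(plane) [609.9 225.7] [64.7 52.8] 85.9 rect(depth) [519.6 224.1] [247.5  65. ] 0.3
green cap [316. 206.]  zmed 59.9 rect(plane) [468.2 247.8] [65.3 28.8] 0.9 rect(depth) [462.3 248. ] [133.2  35.3] 0.5
yellow plate [ 63. 310.]  zmed 7.8 rect(plane) [595.7  -7.5] [80.3 70. ] 15.0 rect(depth) [499.6  93.7] [373.5  71.3] -51.7
```

View pics/w2.png

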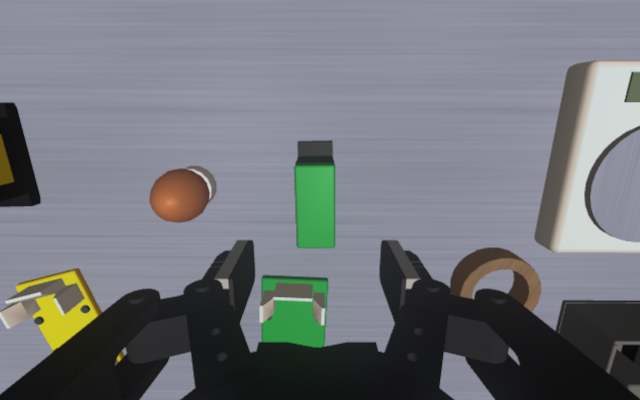

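Request:
{"op": "servo_tool", "data": {"rows": [[[0,0,-3.5],0,6.0],[[0,0,-3.5],0,6.0],[[0,0,-3.5],0,6.0],[[0,0,-2.4],0,6.0],[[0,0,0],0,6.0]]}}

```text
clock: 2.2
eef_pos: [468.1, 250.2, 30.9]
tcp_rot: [-3.14, -0.003, -3.14]
contact_force: [-0.2, -1.2, 0.1]
opening: 0.7
```

Request:
{"op": "servo_tool", "data": {"rows": [[[0,0,0],0,6],[[0,0,0],0,2.0],[[0,0,0],0,2.0],[[0,0,0],0,2.0],[[0,0,0],0,2.0]], "squeeze": 50}}

```text
clock: 2.62
eef_pos: [470.8, 250.8, 35.0]
tcp_rot: [3.14, 0.004, -3.141]
contact_force: [-0.8, -0.2, 8.4]
opening: 0.343
```

Request:
{"op": "servo_tool", "data": {"rows": [[[0,0,0],0,2],[[0,0,0],0,2.0],[[0,0,0],0,2.0]]}}

```text
clock: 2.87
eef_pos: [470.8, 250.9, 35.0]
tcp_rot: [3.139, 0.004, -3.141]
contact_force: [-1.2, 1.5, 8.4]
opening: 0.346
```

Request:
{"op": "servo_tool", "data": {"rows": [[[0,0,2],0,2.0],[[0,0,4],0,2.0],[[0,0,4],0,2.0],[[0,0,4],0,2.0],[[2,0,3.5],0,2.0]]}}

```text
clock: 3.28
eef_pos: [486.6, 249.6, 211.3]
tcp_rot: [3.141, -0.001, -3.141]
contact_force: [1.1, 0.7, -3.1]
opening: 0.345
```

Request:
{"op": "servo_tool", "data": {"rows": [[[4,-1,0],0,2.0],[[4,-1,0],0,2.0],[[4,-1,0],0,2.0],[[4,0,0],0,2.0],[[0,0,0],0,2.0]]}}

```text
clock: 3.7
eef_pos: [655.8, 218.9, 209.1]
tcp_rot: [3.14, 0.007, 3.14]
contact_force: [-1.7, -1.1, -2.0]
opening: 0.347
```

Request:
{"op": "servo_tool", "data": {"rows": [[[0,0,0],0,2.0],[[0,0,0],0,2.0]]}}

```text
clock: 3.87
eef_pos: [648.5, 219.6, 208.0]
tcp_rot: [3.142, -0.0, 3.141]
contact_force: [-0.9, -0.3, -1.4]
opening: 0.346
```

Run:
```python
from h import *
d=shot('w3'); print(d['pos'],d['rot'],r.sense()['opening']); find(d)
```

```text
[648.52726027 219.63395111 208.03941088] [ 3.14151217e+00 -4.65133813e-04  3.14136735e+00] 0.3466421736123053
green plate [323. 125.]  zmed 7.9 rect(plane) [606.6 225.5] [94.1 64.6] -2.4 rect(depth) [607.6 225.9] [95.9 65.8] -2.5
yellow plate [105. 144.]  zmed 7.7 rect(plane) [622.   -1.5] [130.6  67.9] 15.3 rect(depth) [598.5  88.1] [264.9 132.2] -74.9
```

View pics/w3.png

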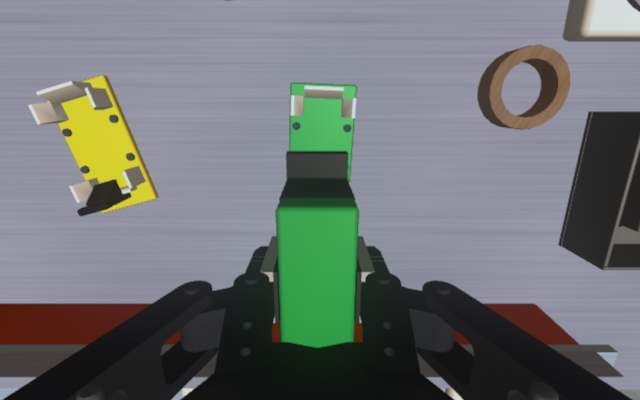

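Run:
```python
from h import *
d=dict(np.load('w3.npz'))
for h,pts in ((233,[(278,208),(357,208),(318,208),(290,340),(345,340)]),(187,[(288,152),(347,152),(318,152)]),(8,[(291,83),(356,85),(290,126)]),(33,[(304,86),(344,87),(304,92),(344,92)])):
    Q=wcloud(d,h)
    for u,v in pts: print(h,(u,v),Q[v,u].round(1),(Q[v,u]-d['pos']).round(1), wcloud(d)[v,u].round(1))
c=d['frame'][60:220,250:390]; save('w3c',cv2.resize(c,None,fx=4,fy=3.7,interpolation=cv2.INTER_CUBIC))
```

```text
233 (278, 208) [613.4 206.1 233. ] [-35.1 -13.5  25. ] [613.9 206.  231.6]
233 (357, 208) [613.4 234.  233. ] [-35.1  14.4  25. ] [613.8 234.2 231.8]
233 (318, 208) [613.4 220.3 233. ] [-35.1   0.6  25. ] [613.5 220.3 232.7]
233 (290, 340) [669.2 209.  233. ] [ 20.7 -10.6  25. ] [669.1 209.1 233.2]
233 (345, 340) [669.2 231.1 233. ] [20.7 11.5 25. ] [668.8 231.1 233.5]
187 (288, 152) [600.2 206.  187. ] [-48.3 -13.6 -21. ] [600.8 205.7 183.4]
187 (347, 152) [600.3 234.4 187. ] [-48.3  14.8 -21. ] [625.8 251.4   9.4]
187 (318, 152) [600.3 220.5 187. ] [-48.3   0.8 -21. ] [600.7 220.5 183.9]
8 (291, 83) [557.9 194.6   8. ] [ -90.6  -25.  -200. ] [557.9 194.5   7.1]
8 (356, 85) [559.8 258.7   8. ] [ -88.7   39.1 -200. ] [559.3 259.8  -1.1]
8 (290, 126) [599.4 192.6   8. ] [ -49.1  -27.  -200. ] [599.4 192.6   7.7]
33 (304, 86) [562.1 208.3  33. ] [ -86.5  -11.3 -175. ] [562.1 208.3  33.4]
33 (344, 87) [563.  244.9  33. ] [ -85.6   25.2 -175. ] [561.7 246.9   8.3]
33 (304, 92) [567.3 208.2  33. ] [ -81.2  -11.4 -175. ] [567.1 208.   26.9]
33 (344, 92) [567.3 245.   33. ] [ -81.2   25.3 -175. ] [566.4 247.    8.6]
```

View pics/w3c.png

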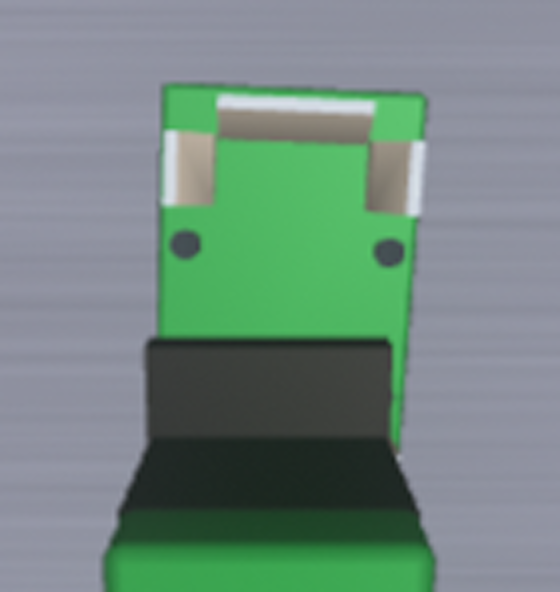

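Run:
```python
from h import *
d=dict(np.load('w3.npz'));P=wcloud(d)
def bay(c,yaw,hw=75,hh=45):
    q=P-np.array([*c,8]); a=np.radians(yaw)
    x=q[...,0]*np.cos(a)+q[...,1]*np.sin(a); y=-q[...,0]*np.sin(a)+q[...,1]*np.cos(a); z=q[...,2]
    hsv=cv2.cvtColor(d['frame'],cv2.COLOR_RGB2HSV)
    for nm,m in (('white',(hsv[...,1]<70)&(hsv[...,2]>90)),('black',hsv[...,2]<60)):
        for lo,hi in ((20,24),(24.2,30),(30,55)):
            k=m&(abs(x)<hw)&(abs(y)<hh)&(z>lo)&(z<hi)
            n,l,s,ce=cv2.connectedComponentsWithStats(k.astype(np.uint8))
            for i in range(1,n):
                if s[i,4]<5: continue
                w=l==i; print(nm,lo,hi,'px',ce[i].round(),s[i,4],'x',np.percentile(x[w],[2,98]).round(1),'y',np.percentile(y[w],[2,98]).round(1),'z',z[w].max().round(1))
print('yellow');bay((622,-1.5),15.3)
print('green');bay((624.8,224),-2.3)
c=d['frame'][60:220,20:170]; save('w3y',cv2.resize(c,None,fx=4,fy=3.7,interpolation=cv2.INTER_CUBIC))
```

```text
yellow
white 20 24 px [59. 89.] 164 x [-62.7 -57.6] y [-19.6  15.5] z 24.0
white 20 24 px [94. 97.] 68 x [-54.2 -36.6] y [23.7 27.5] z 24.0
white 20 24 px [ 41. 113.] 118 x [-54.3 -36.6] y [-30.7 -25.5] z 24.0
white 20 24 px [130. 177.] 41 x [26.7 42.9] y [26.2 28.1] z 24.0
white 20 24 px [ 80. 191.] 94 x [25.6 43. ] y [-30.2 -25.3] z 23.9
white 24.2 30 px [54. 88.] 121 x [-63.4 -59.7] y [-20.   14.6] z 26.7
white 24.2 30 px [90. 97.] 82 x [-54.1 -36.6] y [23.9 27.9] z 27.0
white 24.2 30 px [ 35. 113.] 107 x [-54.  -36.8] y [-33.5 -27.9] z 27.1
white 24.2 30 px [127. 179.] 71 x [26.1 42.9] y [24.2 27.8] z 27.2
white 24.2 30 px [ 75. 193.] 92 x [26.  42.8] y [-33.3 -28. ] z 27.9
white 24.2 30 px [ 91. 192.] 6 x [35.2 38.9] y [-13.8 -12.8] z 30.0
white 30 55 px [ 88. 198.] 6 x [39.6 43.1] y [-14.1 -12.9] z 37.0
white 30 55 px [ 84. 206.] 5 x [47.2 47.4] y [-13.9 -10. ] z 49.1
white 30 55 px [ 78. 209.] 5 x [47.5 49.4] y [-17.9 -13.5] z 49.5
black 20 24 px [110. 188.] 106 x [32.9 52.9] y [-12.3   8.7] z 24.0
black 24.2 30 px [107. 191.] 145 x [35.3 53.3] y [-11.3   9. ] z 29.9
black 30 55 px [ 98. 202.] 517 x [39.6 53.7] y [-14.5  12. ] z 51.6
green
white 20 24 px [323.  91.] 112 x [-61.3 -57.1] y [-18.   16.2] z 24.0
white 20 24 px [296. 105.] 57 x [-53.2 -36.9] y [-26.3 -23.6] z 23.9
white 20 24 px [349. 107.] 61 x [-53.3 -36.1] y [22.3 25.6] z 23.8
white 24.2 30 px [307.  87.] 18 x [-63.  -59.5] y [-17.9 -12.7] z 26.1
white 24.2 30 px [327.  88.] 109 x [-62.9 -59.5] y [-10.8  16.6] z 26.6
white 24.2 30 px [292. 105.] 89 x [-53.8 -36.9] y [-30.6 -26.2] z 27.7
white 24.2 30 px [353. 108.] 91 x [-53.3 -36.4] y [25.1 29.3] z 27.8
```

View pics/w3y.png

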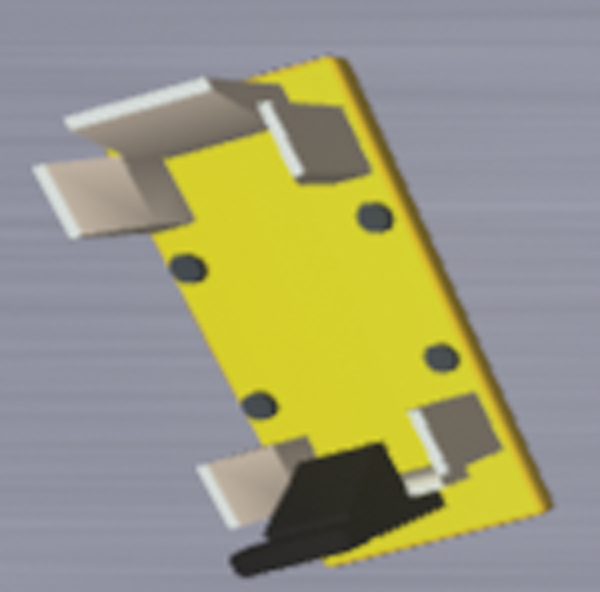

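Request:
{"op": "servo_tool", "data": {"rows": [[[-2.0,0.3,-1],-0.04,2.0],[[-0.65,0.04,-2.5],0,2.0],[[0,0,-3],0,2.0],[[0,0,-2.5],0,2.0],[[0,0,0],0,2.0]]}}

```text
clock: 4.33
eef_pos: [618.1, 222.6, 113.4]
tcp_rot: [-3.139, -0.007, 3.103]
contact_force: [-1.3, -0.9, -2.7]
opening: 0.345
```

Request:
{"op": "servo_tool", "data": {"rows": [[[0,0,0],0,2.0],[[0,0,0],0,2.0],[[0,0,0],0,2.0]]}}

```text
clock: 4.58
eef_pos: [623.7, 223.8, 119.9]
tcp_rot: [3.14, 0.003, 3.102]
contact_force: [0.9, 0.3, -0.7]
opening: 0.345
```

Run:
```python
from h import *
d=shot('w4'); print(d['pos'],d['rot'],r.sense()['opening'])
d=eyes.grab_frame('scene'); c=d['frame'][180:350,320:470]; save('s4',cv2.resize(c,None,fx=4,fy=3.5,interpolation=cv2.INTER_CUBIC))
```

```text
[623.68086614 223.8253797  119.92247544] [3.14035667e+00 3.05970823e-03 3.10203909e+00] 0.34331259711215534
```

View pics/w4.png

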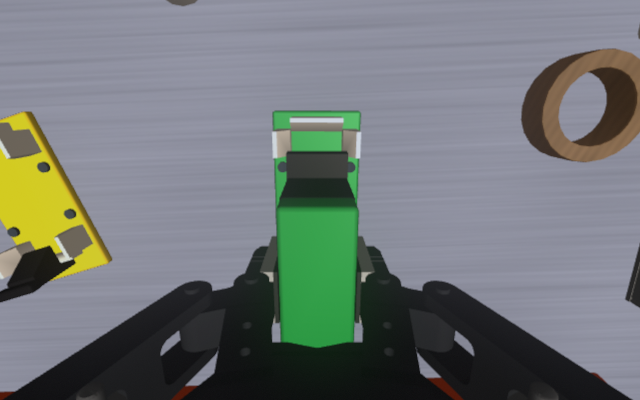

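View pics/s4.png

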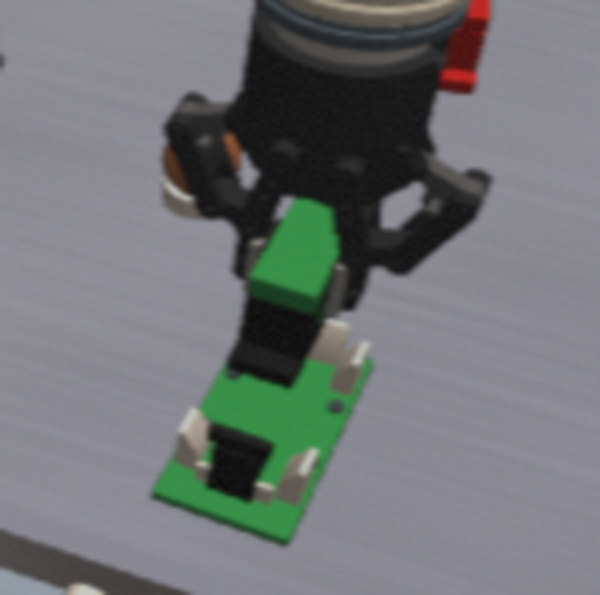

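```bash
cat >> h.py <<'E'
def bayfit(d,c,yaw):
    P=wcloud(d); q=P-np.array([*c,8]); a=np.radians(yaw)
    x=q[...,0]*np.cos(a)+q[...,1]*np.sin(a); y=-q[...,0]*np.sin(a)+q[...,1]*np.cos(a); z=q[...,2]
    hsv=cv2.cvtColor(d['frame'],cv2.COLOR_RGB2HSV); m=(hsv[...,1]<70)&(hsv[...,2]>90)
    k=m&(abs(x)<75)&(abs(y)<45)&(z>20)&(z<29)
    n,l,s,ce=cv2.connectedComponentsWithStats(k.astype(np.uint8))
    for i in range(1,n):
        if s[i,4]<30: continue
        w=l==i; print('white px',ce[i].round(),s[i,4],'x',np.percentile(x[w],[2,98]).round(1),'y',np.percentile(y[w],[2,98]).round(1))
E
python3 - <<'E'
from h import *
d=dict(np.load('w4.npz')); bayfit(d,(619.8,223.6),-2.3)
print(r.sense()['eef_pos'],r.sense()['tcp_rot'])
for h,(u,v) in ((145,(318,208)),(99,(288,152)),(99,(347,152))): print(wcloud(d,h)[v,u].round(1))
E
```

```text
white px [316. 121.] 459 x [-58.1 -52.5] y [-16.7  17.2]
white px [277. 143.] 289 x [-49.1 -31.4] y [-29.8 -23. ]
white px [355. 144.] 285 x [-48.8 -31.4] y [23.3 29.9]
[623.58138552 223.64133813 119.48673892] [3.14050540e+00 2.69729725e-03 3.10186710e+00]
[588.5 225.8 145. ]
[574.9 212.2  99. ]
[576.1 240.5  99. ]
```

Request:
{"op": "servo_tool", "data": {"rows": [[[-0.15,-0.1,-1.5],0,2.0],[[0,0,-1.5],0,2.0],[[0,0,-1.0],0,2.0],[[0,0,-0.5],0,2.0],[[0,0,0],0,2.0]]}}

```text
clock: 5.1
eef_pos: [620.6, 222.0, 71.7]
tcp_rot: [-3.141, -0.001, 3.102]
contact_force: [-0.1, 0.0, -1.2]
opening: 0.344
```

Request:
{"op": "servo_tool", "data": {"rows": [[[0,0,-0.7],0,2.0],[[0,0,-0.7],0,2.0],[[0,0,-0.6],0,2.0],[[0,0,-0.5],0,2.0],[[0,0,0],0,2.0]]}}

```text
clock: 5.52
eef_pos: [620.0, 222.0, 46.0]
tcp_rot: [-3.141, -0.002, 3.102]
contact_force: [-3.1, 1.5, -2.9]
opening: 0.344
```

Request:
{"op": "servo_tool", "data": {"rows": [[[0,0,-0.4],0,2.0],[[0,0,-0.4],0,2.0],[[0,0,-0.3],0,2.0],[[0,0,0],0,2.0]]}}

```text
clock: 5.85
eef_pos: [621.4, 222.3, 42.8]
tcp_rot: [3.142, 0.0, 3.102]
contact_force: [-23.5, -7.4, 59.5]
opening: 0.347
```

Request:
{"op": "servo_tool", "data": {"rows": [[[0,0,0],0,2.0],[[0,0,0],0,2.0]]}}

```text
clock: 6.02
eef_pos: [621.4, 222.3, 42.8]
tcp_rot: [3.141, 0.001, 3.102]
contact_force: [-22.7, -7.3, 59.0]
opening: 0.344
```

Request:
{"op": "servo_tool", "data": {"rows": [[[0,0,0.6],0,2.0],[[0,0,0],0,2.0]]}}

```text
clock: 6.18
eef_pos: [622.1, 222.4, 44.2]
tcp_rot: [3.141, 0.003, 3.102]
contact_force: [0.2, -0.1, -2.6]
opening: 0.345
```

Request:
{"op": "servo_tool", "data": {"rows": [[[0,0,0],0,5.5],[[0,0,0],0,5.5],[[0,0,0],0,5.5],[[0,0,0],0,5.5]]}}

```text
clock: 6.52
eef_pos: [621.1, 222.2, 41.9]
tcp_rot: [-3.141, -0.0, 3.102]
contact_force: [-0.4, -0.0, 0.4]
opening: 0.641
```

Request:
{"op": "servo_tool", "data": {"rows": [[[0,0,2],0,5.5],[[0,0,4],0,5.5],[[0,0,4],0,5.5],[[0,0,4],0,5.5],[[0,0,4],0,5.5]]}}

```text
clock: 6.93
eef_pos: [620.9, 222.1, 223.9]
tcp_rot: [-3.141, -0.0, 3.102]
contact_force: [1.1, 0.5, -0.3]
opening: 0.64
```

Request:
{"op": "servo_tool", "data": {"rows": [[[0,-2,3],0.04,5.5],[[0,-4,0],0,5.5],[[0,-4,0],0,5.5],[[0,-4,0],0,5.5],[[0,-3,0],0,5.5]]}}

```text
clock: 7.35
eef_pos: [620.9, 49.6, 252.5]
tcp_rot: [-3.141, 0.0, -3.142]
contact_force: [0.3, -0.8, 0.3]
opening: 0.647
```

Request:
{"op": "servo_tool", "data": {"rows": [[[0,0,0],0,5.5],[[0,0,0],0,5.5],[[0,0,0],0,5.5]]}}

```text
clock: 7.6
eef_pos: [621.2, 52.6, 252.2]
tcp_rot: [3.141, -0.0, 3.141]
contact_force: [0.1, 1.0, 0.3]
opening: 0.644
```

Run:
```python
from h import *
d=shot('w5'); print(d['pos'],d['rot']); find(d)
print('yel');bayfit(d,(617.4,-5.2),15.3)
d=eyes.grab_frame('scene'); c=d['frame'][220:350,340:440]; save('s5',cv2.resize(c,None,fx=4,fy=4,interpolation=cv2.INTER_CUBIC))
```

```text
[621.21783904  52.59140989 252.24695537] [ 3.14114036e+00 -2.19354126e-04  3.14110200e+00]
blue plate [103. 161.]  zmed 7.7 rect(plane) [ 619.8 -204.2] [130.6  67.9] 14.1 rect(depth) [ 571.6 -110.5] [302.4 130. ] -59.5
blue cap [9. 9.] EDGE zmed 58.5 rect(plane) [ 465.8 -226.4] [31.2 15.1] -56.9 rect(depth) [ 496.2 -116. ] [354.   23.9] 75.9
green plate [443. 163.]  zmed 8.1 rect(plane) [625.  223.8] [130.5  65.5] -2.6 rect(depth) [623. 155.] [211.6 133.5] 87.1
green cap [469. 168.]  zmed 65.7 rect(plane) [616.2 210.8] [64.6 18. ] -16.6 rect(depth) [573.7 145.9] [181.8  61.2] 57.7
yellow plate [270. 161.]  zmed 7.9 rect(plane) [622.3  -3. ] [130.7  65.6] 15.3 rect(depth) [618.8  16.1] [133.8 105.4] 14.8
yellow cap [233.   7.] EDGE zmed 59.5 rect(plane) [466.2 -23.1] [29.9 11.3] 90.0 rect(depth) [498.4  14.1] [127.7  26.9] 48.2
yel
white px [249. 117.] 169 x [-57.7 -52.5] y [-17.7  17.1]
white px [277. 125.] 96 x [-47.8 -31.8] y [22.9 29.4]
white px [230. 138.] 123 x [-48.6 -31.7] y [-30.6 -23.7]
white px [298. 193.] 94 x [30.8 48.4] y [22.8 29.4]
white px [253. 204.] 109 x [31.  48.1] y [-30.6 -23.6]
```

View pics/w5.png

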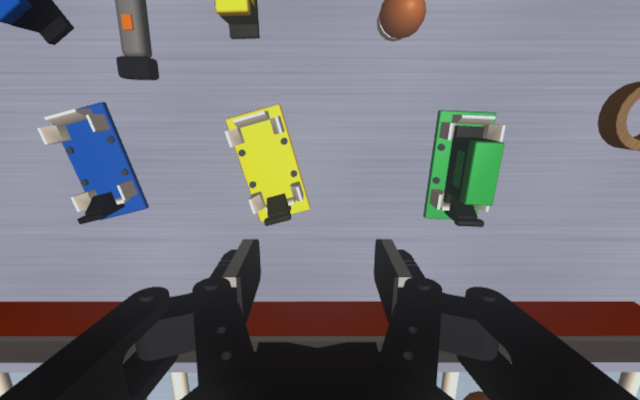

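View pics/s5.png

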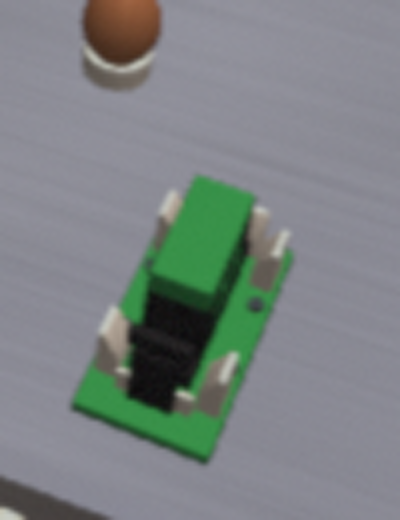

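Run:
```python
from h import *
d=dict(np.load('w5.npz'));P=wcloud(d)
hsv=cv2.cvtColor(d['frame'],cv2.COLOR_RGB2HSV)
m=(hsv[...,0]>45)&(hsv[...,0]<85)&(hsv[...,1]>110)&(P[...,2]>63)&(P[...,2]<75)
print(m.sum(),np.percentile(P[m][:,2],[5,50,95]),rect(wcloud(d,68)[m][:,:2]))
for c,yaw,n in (((619.8,223.6),-2.3,'g'),((617.3,-5.7),15.3,'y')):
    q=P-np.array([*c,8]); a=np.radians(yaw)
    x=q[...,0]*np.cos(a)+q[...,1]*np.sin(a); y=-q[...,0]*np.sin(a)+q[...,1]*np.cos(a); z=q[...,2]
    k=(hsv[...,2]<70)&(abs(y)<20)&(z>38)&(z<54)&(x>34)&(x<75); print(n,k.sum(),'latch x',np.percentile(x[k],[2,50,98]).round(1),np.percentile(z[k],[2,98]).round(1))
print('blue');bayfit(d,(614.6,-205.5),14.1)
```

```text
1942 [65.852188   67.9044287  69.11583195] (array([618.5, 220.6]), array([65.5, 31.8]), -2.3)
g 283 latch x [49.5 53.5 58.7] [38.3 51.1]
y 261 latch x [49.7 53.8 58.9] [38.4 51.1]
blue
white px [ 62. 115.] 214 x [-58.3 -52.7] y [-19.8  15.2]
white px [ 92. 122.] 102 x [-48.9 -31.6] y [23.9 27.8]
white px [ 45. 135.] 172 x [-49.1 -31.6] y [-33.2 -26.2]
white px [122. 191.] 87 x [31.1 48.1] y [23.9 27.7]
white px [ 78. 202.] 147 x [30.9 47.9] y [-33.4 -26. ]
```

Request:
{"op": "servo_tool", "data": {"rows": [[[-3.6,-1.5,-1],0,6],[[-3.6,-1.5,-1],0,6],[[-3.6,-1.5,-1],0,6],[[-3.6,-1.5,-1],0,6],[[-3.2,-1.5,-1],0,6]]}}

```text
clock: 8.12
eef_pos: [443.0, -22.0, 201.8]
tcp_rot: [3.141, -0.001, -3.139]
contact_force: [-0.1, -0.6, 0.2]
opening: 0.705
```

Request:
{"op": "servo_tool", "data": {"rows": [[[0,0,0],0,6],[[0,0,0],0,6],[[0,0,0],0,6]]}}

```text
clock: 8.37
eef_pos: [446.3, -22.1, 203.1]
tcp_rot: [3.141, 0.002, -3.141]
contact_force: [-0.6, -0.5, 0.8]
opening: 0.704
```

Run:
```python
from h import *
d=shot('w6'); print(d['pos'],d['rot']); find(d)
```

```text
[446.32691459 -22.06509029 203.10966191] [ 3.14146571e+00  1.83339190e-03 -3.14058454e+00]
blue plate [158. 275.]  zmed 7.8 rect(plane) [ 576.8 -215.1] [67.5 45.6] -76.3 rect(depth) [ 496.8 -118.1] [302.1  65.1] -50.6
blue cap [ 67. 180.]  zmed 59.6 rect(plane) [ 442.  -242.1] [65.6 33.5] 33.6 rect(depth) [ 407.1 -168.2] [291.3  67.9] -64.8
green plate [525. 275.]  zmed 8.1 rect(plane) [572.7 225.1] [67.2 30.2] 87.7 rect(depth) [523.9 140.2] [268.3  53.4] 60.0
yellow plate [331. 309.]  zmed 8.0 rect(plane) [611.9  -6.1] [113.7  65.3] 15.3 rect(depth) [526.5 -24.8] [293.2  70.3] 12.4
yellow cap [314. 174.]  zmed 59.9 rect(plane) [436.8 -24.5] [65.9 29.2] 1.3 rect(depth) [433.4 -24.4] [115.1  33.4] 0.7
```

View pics/w6.png

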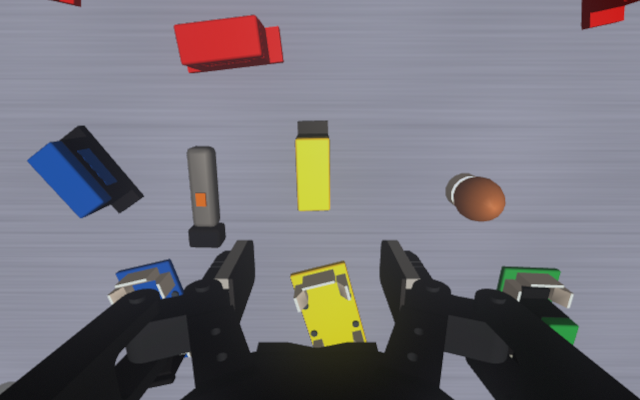

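Request:
{"op": "servo_tool", "data": {"rows": [[[-0.95,-0.25,-3],0.01,6],[[0,0,-4],0,6],[[0,0,-4],0,6],[[0,0,-3.5],0,6],[[0,0,-2.3],0,6]]}}

```text
clock: 8.83
eef_pos: [436.0, -24.5, 31.8]
tcp_rot: [3.141, -0.001, -3.13]
contact_force: [-1.4, -0.2, 0.5]
opening: 0.708
```

Request:
{"op": "servo_tool", "data": {"rows": [[[0,0,0],0,6],[[0,0,0],0,6],[[0,0,0],0,2.0],[[0,0,0],0,2.0],[[0,0,0],0,2.0]]}}

```text
clock: 9.25
eef_pos: [437.3, -25.2, 36.2]
tcp_rot: [-3.141, 0.004, -3.131]
contact_force: [0.7, 1.9, 2.0]
opening: 0.345
```

Request:
{"op": "servo_tool", "data": {"rows": [[[0,0,0],0,2],[[0,0,0],0,2.0],[[0,0,0],0,2.0],[[0,0,0],0,2.0]]}}

```text
clock: 9.58
eef_pos: [437.3, -25.2, 36.2]
tcp_rot: [-3.142, 0.004, -3.132]
contact_force: [-1.3, 1.5, 8.1]
opening: 0.344
```

Request:
{"op": "servo_tool", "data": {"rows": [[[0,0,2],0,2.0],[[0,0,4],0,2.0],[[0,0,4],0.1,2.0],[[0,0,3],0.1,2.0],[[2,0,1],0.06,2.0]]}}

```text
clock: 10.0
eef_pos: [454.8, -25.4, 179.6]
tcp_rot: [-3.14, 0.004, -2.866]
contact_force: [0.7, 0.2, -0.8]
opening: 0.345
```

Request:
{"op": "servo_tool", "data": {"rows": [[[4,0.5,0],0,2.0],[[4,0.5,0],0,2.0],[[4,0.5,0],0,2.0],[[4,0.5,0],0,2.0],[[1,0,0],0,2.0]]}}

```text
clock: 10.42
eef_pos: [631.4, -4.5, 176.1]
tcp_rot: [-3.14, 0.006, -2.871]
contact_force: [-0.9, 0.2, -0.4]
opening: 0.345
```

Request:
{"op": "servo_tool", "data": {"rows": [[[0,0,0],0,2],[[0,0,0],0,2.0],[[0,0,0],0,2.0],[[0,0,0],0,2.0]]}}

```text
clock: 10.75
eef_pos: [624.1, -5.5, 174.8]
tcp_rot: [3.141, -0.001, -2.872]
contact_force: [0.0, -0.0, -1.3]
opening: 0.344
```

Run:
```python
from h import *
d=shot('w7'); print(d['pos'],d['rot'],r.sense()['opening'])
bayfit(d,(617.3,-5.7),15.3)
```

```text
[624.12313674  -5.47128908 174.78872771] [ 3.14140946e+00 -7.39012633e-04 -2.87163120e+00] 0.34428908574475164
white px [318. 115.] 292 x [-57.6 -52.5] y [-17.2  16.6]
white px [287. 133.] 178 x [-48.5 -31.2] y [-30.1 -23.7]
white px [349. 134.] 186 x [-48.6 -31.2] y [22.8 29.4]
```

View pics/w7.png

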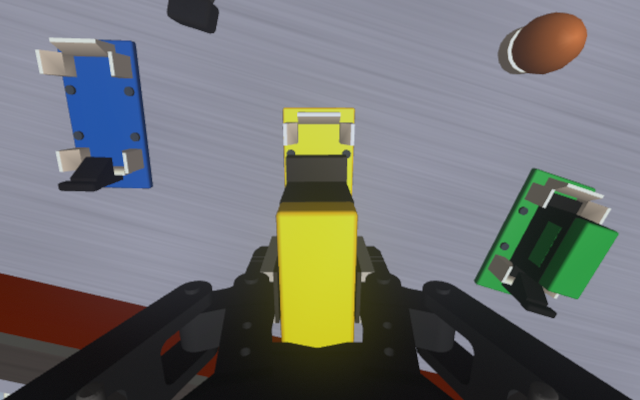

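```bash
cat >> h.py <<'E'
def held(d,rows,c,yaw,b):
    # rows: cap end row, foot end row ; b: TCP height over cassette underside
    a=np.radians(yaw); ex=np.array([np.cos(a),np.sin(a)]); ey=np.array([-ex[1],ex[0]])
    for h,v,us,L in ((60,rows[0],(278,357),33),(14,rows[1],(288,347),45)):
        Q=wcloud(d,d['pos'][2]-b+h); p=(Q[v,us[0]]+Q[v,us[1]])[:2]/2; q=p-np.array(c)
        print('centre err along',(q@ex+L).round(1),'across',(q@ey).round(1),'depth z',wcloud(d)[v+3,318,2].round(1),'exp',d['pos'][2]-b+h)
E
python3 - <<'E'
from h import *
d=dict(np.load('w7.npz')); 
f=d['frame']
print([tuple(f[v,318]) for v in range(150,160)],[tuple(f[v,318]) for v in range(204,214)])
print(f[155,280:296,0],f[155,340:356,0])
held(d,(210,155),(617.3,-5.9),15.3,36)
E
```

```text
[(np.uint8(209), np.uint8(215), np.uint8(68)), (np.uint8(210), np.uint8(215), np.uint8(68)), (np.uint8(210), np.uint8(215), np.uint8(68)), (np.uint8(209), np.uint8(215), np.uint8(67)), (np.uint8(163), np.uint8(167), np.uint8(57)), (np.uint8(84), np.uint8(85), np.uint8(42)), (np.uint8(47), np.uint8(47), np.uint8(36)), (np.uint8(57), np.uint8(57), np.uint8(47)), (np.uint8(68), np.uint8(67), np.uint8(59)), (np.uint8(71), np.uint8(69), np.uint8(62))] [(np.uint8(98), np.uint8(84), np.uint8(30)), (np.uint8(99), np.uint8(85), np.uint8(30)), (np.uint8(100), np.uint8(86), np.uint8(30)), (np.uint8(100), np.uint8(86), np.uint8(30)), (np.uint8(101), np.uint8(86), np.uint8(29)), (np.uint8(101), np.uint8(86), np.uint8(30)), (np.uint8(119), np.uint8(100), np.uint8(31)), (np.uint8(152), np.uint8(127), np.uint8(32)), (np.uint8(188), np.uint8(155), np.uint8(36)), (np.uint8(203), np.uint8(173), np.uint8(39))]
[143 143 142 125 170 204 154  77  50  50  50  50  50  51  50  74] [ 60  59  53  48  49  51  67  73  72  73 148 198 210 159 138 147]
centre err along 5.7 across -1.0 depth z 199.4 exp 198.7887277119804
centre err along 5.1 across -0.9 depth z 153.0 exp 152.7887277119804
```

Request:
{"op": "servo_tool", "data": {"rows": [[[-0.54,-0.08,-1.5],0,2.0],[[0,0,-3],0,2.0],[[0,0,-3],0,2.0],[[0,0,-1.5],0,2.0],[[0,0,-0.5],0,2.0]]}}

```text
clock: 11.22
eef_pos: [617.5, -6.2, 77.0]
tcp_rot: [3.14, -0.004, -2.872]
contact_force: [-0.4, 0.5, -0.3]
opening: 0.345
```

Request:
{"op": "servo_tool", "data": {"rows": [[[0,0,0],0,2.0],[[0,0,0],0,2.0],[[0,0,0],0,2.0]]}}

```text
clock: 11.47
eef_pos: [621.1, -6.1, 81.1]
tcp_rot: [-3.141, 0.002, -2.871]
contact_force: [-0.3, 0.8, -1.1]
opening: 0.344
```

Run:
```python
from h import *
d=shot('w8'); print(d['pos'],d['rot'])
bayfit(d,(617.3,-5.9),15.3)
held(d,(210,155),(617.3,-5.9),15.3,36)
```

```text
[621.1425185   -6.12224666  81.10723957] [-3.14091297e+00  2.27016599e-03 -2.87142252e+00]
white px [319. 126.] 649 x [-57.7 -51.9] y [-17.1  17.1]
white px [272. 153.] 420 x [-48.6 -31.1] y [-29.9 -23.5]
white px [365. 153.] 425 x [-48.6 -31.2] y [23.1 29.8]
centre err along 2.6 across -0.9 depth z 104.3 exp 105.1072395676409
centre err along 2.1 across -0.8 depth z 59.5 exp 59.1072395676409
```

View pics/w8.png

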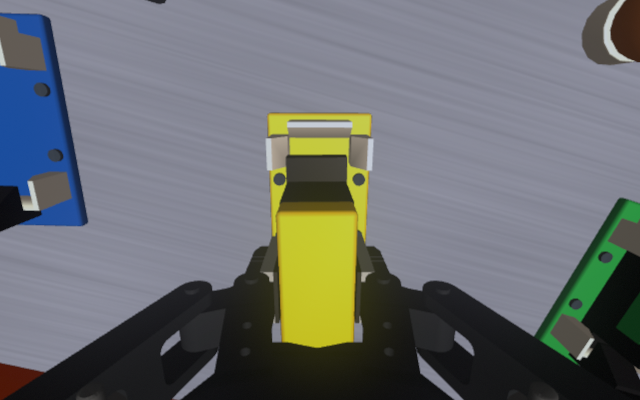

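Request:
{"op": "servo_tool", "data": {"rows": [[[-0.12,0.04,0],0,2.0],[[0,0,-0.6],0,2.0],[[0,0,-0.6],0,2.0],[[0,0,-0.6],0,2.0],[[0,0,-0.6],0,2.0]]}}

```text
clock: 11.93
eef_pos: [618.5, -5.7, 54.8]
tcp_rot: [3.141, -0.001, -2.871]
contact_force: [-1.7, -0.9, -0.6]
opening: 0.344
```

Request:
{"op": "servo_tool", "data": {"rows": [[[0,0,-0.5],0,2.0],[[0,0,-0.5],0,2.0],[[0,0,-0.4],0,2.0],[[0,0,-0.4],0,2.0],[[0,0,0],0,2.0]]}}

```text
clock: 12.35
eef_pos: [619.7, -5.6, 41.8]
tcp_rot: [-3.141, 0.001, -2.871]
contact_force: [-18.2, 0.2, 51.1]
opening: 0.344
```

Request:
{"op": "servo_tool", "data": {"rows": [[[0,0,0],0,2.0],[[0,0,0.6],0,2.0],[[0,0,0],0,2.0],[[0,0,0],0,2.0]]}}

```text
clock: 12.68
eef_pos: [619.3, -5.6, 43.2]
tcp_rot: [-3.141, 0.001, -2.871]
contact_force: [0.6, 0.3, -0.2]
opening: 0.343
```

Request:
{"op": "servo_tool", "data": {"rows": [[[0,0,0],0,5.5],[[0,0,0],0,5.5],[[0,0,0],0,5.5],[[0,0,0],0,5.5]]}}

```text
clock: 13.02
eef_pos: [619.0, -5.7, 43.2]
tcp_rot: [3.142, -0.0, -2.871]
contact_force: [0.3, 0.0, 1.5]
opening: 0.643
```

Request:
{"op": "servo_tool", "data": {"rows": [[[0,0,2],0,5.5],[[0,0,4],0,5.5],[[0,0,4],0,5.5],[[0,0,4],0,5.5],[[0,0,3],0,5.5]]}}

```text
clock: 13.43
eef_pos: [619.8, -5.7, 216.8]
tcp_rot: [-3.141, 0.003, -2.871]
contact_force: [1.8, -0.4, 1.0]
opening: 0.645
```

Request:
{"op": "servo_tool", "data": {"rows": [[[0,-4,0],0,6],[[0,-4,0],0,6],[[0,-4,0],0,6],[[0,-4,0],0,6],[[0,-2,0],0,6]]}}

```text
clock: 13.85
eef_pos: [618.7, -189.7, 213.6]
tcp_rot: [-3.14, 0.0, -2.873]
contact_force: [0.3, 0.7, 0.6]
opening: 0.704
```

Request:
{"op": "servo_tool", "data": {"rows": [[[0,0,0],0,6],[[0,0,0],0,6],[[0,0,0],0,6]]}}

```text
clock: 14.1
eef_pos: [618.8, -185.2, 213.3]
tcp_rot: [3.141, -0.0, -2.872]
contact_force: [0.5, -0.7, -0.2]
opening: 0.701
```

Run:
```python
from h import *
d=shot('w9'); print(d['pos'],d['rot']); 
P=wcloud(d)
hsv=cv2.cvtColor(d['frame'],cv2.COLOR_RGB2HSV)
m=(hsv[...,0]>22)&(hsv[...,0]<38)&(hsv[...,1]>110)&(P[...,2]>60)&(P[...,2]<78)
print(m.sum(),np.percentile(P[m][:,2],[5,50,95]),rect(wcloud(d,68)[m][:,:2]))
for c,yaw,n in (((617.3,-5.9),15.3,'y'),((614.9,-207.8),14.1,'b')):
    q=P-np.array([*c,8]); a=np.radians(yaw)
    x=q[...,0]*np.cos(a)+q[...,1]*np.sin(a); y=-q[...,0]*np.sin(a)+q[...,1]*np.cos(a); z=q[...,2]
    k=(hsv[...,2]<70)&(abs(y)<20)&(z>38)&(z<54)&(x>34)&(x<75); print(n,k.sum(),'latch x',np.percentile(x[k],[2,50,98]).round(1),np.percentile(z[k],[2,98]).round(1))
find(d);bayfit(d,(614.9,-207.8),14.1)
d=eyes.grab_frame('scene'); c=d['frame'][220:300,240:320]; save('s9',cv2.resize(c,None,fx=5,fy=5,interpolation=cv2.INTER_CUBIC))
```

```text
[ 618.84347053 -185.15371333  213.2609281 ] [ 3.14094535e+00 -2.54630691e-04 -2.87175391e+00]
2348 [62.79275198 67.87000881 69.08007843] (array([615.9,  -9.5]), array([66.5, 33.7]), 15.5)
y 381 latch x [49.2 53.9 59. ] [38.4 50.9]
b 335 latch x [49.9 53.6 59.2] [38.6 51. ]
blue plate [298. 161.]  zmed 8.0 rect(plane) [ 619.8 -206.1] [130.6  65. ] 14.1 rect(depth) [ 621.1 -205.6] [134.9  65.6] 13.8
green plate [621. 277.] EDGE zmed 8.0 rect(plane) [646.7 194.7] [115.2  47.9] 22.9 rect(depth) [583.9  36.1] [474.6  95.9] 70.8
yellow plate [455. 208.]  zmed 8.2 rect(plane) [622.3  -4.6] [131.1  66.2] 15.3 rect(depth) [623.8 -93.5] [220.7 145. ] 89.9
yellow cap [486. 224.]  zmed 64.0 rect(plane) [617.7 -17.7] [71.5 26.8] -2.4 rect(depth) [573.  -92.6] [217.2  64.1] 62.4
white px [295. 110.] 217 x [-57.7 -52.2] y [-17.9  16.2]
white px [267. 126.] 146 x [-48.2 -31.3] y [-30.6 -24.3]
white px [323. 127.] 133 x [-48.5 -31.6] y [22.4 29. ]
white px [269. 204.] 129 x [30.9 48.3] y [-31.1 -24.6]
white px [320. 206.] 116 x [31.  48.4] y [22.3 28.6]
```

View pics/w9.png

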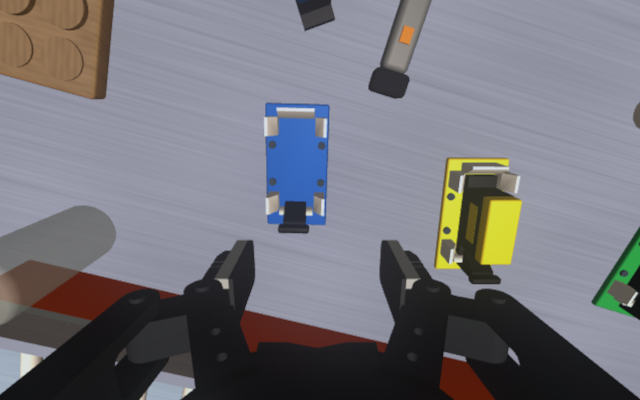

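View pics/s9.png

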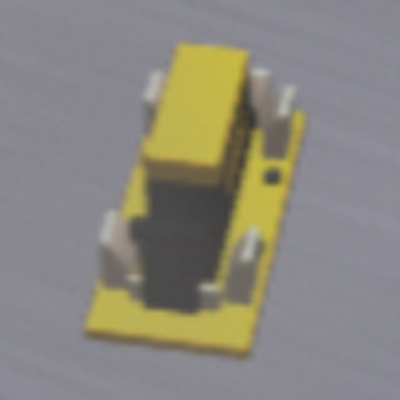

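Request:
{"op": "servo_tool", "data": {"rows": [[[-3.5,-1.1,0],0.08,6],[[-3.5,-1.1,0],0.08,6],[[-3.5,-1.1,0],0.08,6],[[-3.5,-1.1,0],0.08,6],[[-2.5,-1.1,0],0,6]]}}

```text
clock: 14.62
eef_pos: [451.5, -239.4, 213.3]
tcp_rot: [3.14, -0.001, -2.544]
contact_force: [-0.7, -1.0, 0.2]
opening: 0.698
```

Request:
{"op": "servo_tool", "data": {"rows": [[[0,0,0],0,6],[[0,0,0],0,6],[[0,0,0],0,6],[[0,0,0],0,6]]}}

```text
clock: 14.95
eef_pos: [455.2, -240.1, 213.7]
tcp_rot: [-3.141, 0.001, -2.55]
contact_force: [0.2, -0.3, 0.0]
opening: 0.703
```

Run:
```python
from h import *
d=shot('w10'); print(d['pos'],d['rot'],r.sense()['qpos']); find(d)
```

```text
[ 455.21710951 -240.1210973   213.71646386] [-3.14090646e+00  6.29791621e-04 -2.55027526e+00] [-4.88480237e-01  2.13319293e-01  1.89662834e+00  1.71886818e-04
  1.03119759e+00 -2.65084878e+00]
blue plate [270. 291.]  zmed 8.1 rect(plane) [ 608.4 -208.9] [112.4  64.8] 14.2 rect(depth) [ 529.4 -232.9] [280.7  64.7] 22.1
blue cap [320. 167.]  zmed 59.9 rect(plane) [ 442.1 -244.5] [65.  28.7] 33.3 rect(depth) [ 438.8 -244.2] [108.4  33.5] 32.6
```

View pics/w10.png

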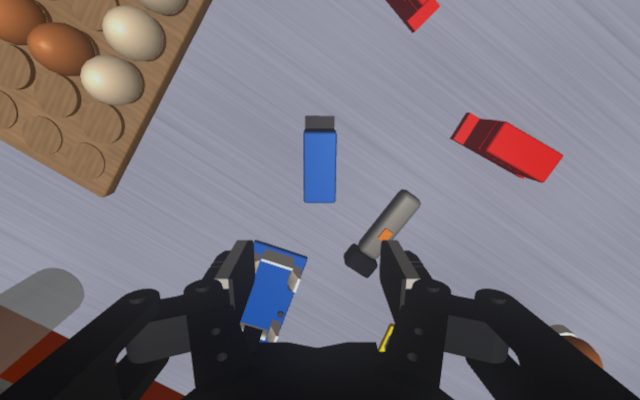

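Request:
{"op": "servo_tool", "data": {"rows": [[[-1.3,-0.45,-2],-0.01,5],[[0,0,-4],0,5],[[0,0,-4],0,5],[[0,0,-4],0,5],[[0,0,-3.8],0,5]]}}

```text
clock: 15.42
eef_pos: [441.8, -244.7, 33.7]
tcp_rot: [-3.141, 0.0, -2.56]
contact_force: [-0.0, -0.1, 0.5]
opening: 0.587
```

Request:
{"op": "servo_tool", "data": {"rows": [[[0,0,0],0,5],[[0,0,0],0,5],[[0,0,0],0,2.0],[[0,0,0],0,2.0],[[0,0,0],0,2.0]]}}

```text
clock: 15.83
eef_pos: [442.7, -246.0, 37.9]
tcp_rot: [-3.138, 0.002, -2.561]
contact_force: [-0.5, 0.9, -1.4]
opening: 0.345
```

Request:
{"op": "servo_tool", "data": {"rows": [[[0,0,0],0,2],[[0,0,0],0,2.0],[[0,0,0],0,2.0],[[0,0,0],0,2.0]]}}

```text
clock: 16.17
eef_pos: [442.7, -246.0, 37.9]
tcp_rot: [-3.138, 0.002, -2.561]
contact_force: [0.6, 1.4, 10.1]
opening: 0.343
```

Request:
{"op": "servo_tool", "data": {"rows": [[[0,0,2],0,2.0],[[0,0,4],0,2.0],[[0,0,4],-0.1,2.0],[[0,0,3],-0.1,2.0],[[2,0,1],-0.1,2.0]]}}

```text
clock: 16.58
eef_pos: [460.6, -245.9, 181.4]
tcp_rot: [-3.137, 0.004, -2.867]
contact_force: [1.1, 0.2, -1.5]
opening: 0.343
```

Request:
{"op": "servo_tool", "data": {"rows": [[[4,0.9,0],-0.035,2.0],[[4,0.9,0],0,2.0],[[4,0.9,0],0,2.0],[[3,0.9,0],0,2.0],[[0.6,0.1,0],0,2.0]]}}

```text
clock: 17.0
eef_pos: [622.0, -206.7, 177.4]
tcp_rot: [-3.139, 0.005, -2.895]
contact_force: [-0.7, 0.4, 0.0]
opening: 0.341
```

Request:
{"op": "servo_tool", "data": {"rows": [[[0,0,0],0,2],[[0,0,0],0,2.0],[[0,0,-2],0,2.0],[[0,0,-2],0,2.0],[[0,0,-2],0,2.0]]}}

```text
clock: 17.42
eef_pos: [615.4, -208.9, 115.9]
tcp_rot: [-3.141, 0.0, -2.897]
contact_force: [-0.1, 0.0, -1.4]
opening: 0.343
```

Request:
{"op": "servo_tool", "data": {"rows": [[[0,0,0],0,2],[[0,0,0],0,2.0],[[0,0,0],0,2.0],[[0,0,0],0,2.0],[[0,0,0],0,2.0]]}}

```text
clock: 17.83
eef_pos: [617.6, -208.6, 117.1]
tcp_rot: [-3.14, 0.002, -2.897]
contact_force: [-0.4, -0.5, -2.4]
opening: 0.344
```

Run:
```python
from h import *
d=shot('w11'); print(d['pos'],d['rot'],r.sense()['opening'])
bayfit(d,(615.1,-208.8),14.1)
f=d['frame']; print(f[150:165,318,2],f[200:215,318,2])
held(d,(210,155),(615.1,-208.8),14.1,38)
```

```text
[ 617.59671073 -208.6037804   117.10486878] [-3.14034732e+00  1.84712223e-03 -2.89658471e+00] 0.3417396935863107
white px [317. 124.] 453 x [-57.7 -52.1] y [-16.9  17.2]
white px [278. 146.] 297 x [-48.8 -31.2] y [-29.7 -23.1]
white px [357. 146.] 294 x [-48.7 -31.2] y [23.4 30. ]
[196 195 195 171 107  48  53  67  72  72  72  71  71  71  71] [ 66  76  76  77  78  78  78  78  87 109 134 151 159 169 179]
centre err along 2.1 across 0.1 depth z 138.4 exp 139.10486877920079
centre err along 1.2 across 0.2 depth z 93.0 exp 93.1048687792008
```

View pics/w11.png

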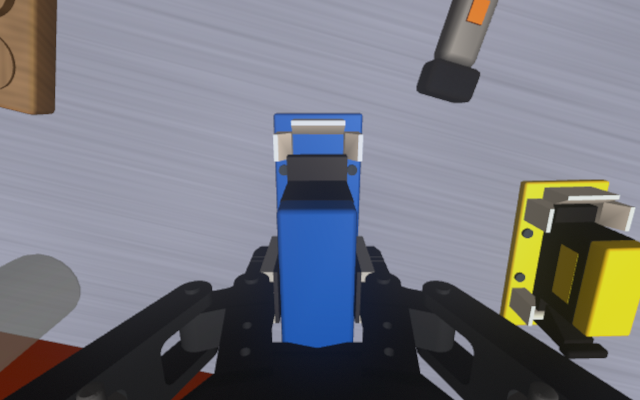

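Request:
{"op": "servo_tool", "data": {"rows": [[[-0.12,-0.03,-1.5],0,2.0],[[0,0,-1.5],0,2.0],[[0,0,-1],0,2.0],[[0,0,-0.6],0,2.0],[[0,0,0],0,2.0]]}}

```text
clock: 18.3
eef_pos: [614.9, -208.2, 68.3]
tcp_rot: [3.14, -0.002, -2.896]
contact_force: [-1.6, -1.3, -1.7]
opening: 0.343
```

Request:
{"op": "servo_tool", "data": {"rows": [[[0,0,-0.6],0,2.0],[[0,0,-0.6],0,2.0],[[0,0,-0.5],0,2.0],[[0,0,-0.4],0,2.0],[[0,0,0],0,2.0]]}}

```text
clock: 18.72
eef_pos: [615.4, -208.2, 47.5]
tcp_rot: [3.141, -0.001, -2.896]
contact_force: [-0.2, -0.1, -1.1]
opening: 0.35
```

Request:
{"op": "servo_tool", "data": {"rows": [[[0,0,-0.4],0,2.0],[[0,0,-0.4],0,2.0],[[0,0,-0.3],0,2.0],[[0,0,0],0,2.0],[[0,0,0],0,2.0]]}}

```text
clock: 19.13
eef_pos: [617.2, -208.4, 43.9]
tcp_rot: [-3.141, 0.003, -2.896]
contact_force: [-19.0, 8.9, 59.1]
opening: 0.345
```

Request:
{"op": "servo_tool", "data": {"rows": [[[0,0,0.7],0,2.0],[[0,0,0],0,2.0],[[0,0,0],0,2.0]]}}

```text
clock: 19.38
eef_pos: [616.3, -208.5, 44.8]
tcp_rot: [-3.141, 0.001, -2.896]
contact_force: [-1.4, -0.3, 6.9]
opening: 0.345
```

Request:
{"op": "servo_tool", "data": {"rows": [[[0,0,0],0,5.5],[[0,0,0],0,5.5],[[0,0,0],0,5.5],[[0,0,0],0,5.5]]}}

```text
clock: 19.72
eef_pos: [615.6, -208.5, 44.0]
tcp_rot: [3.141, -0.001, -2.896]
contact_force: [-0.4, -0.2, -0.1]
opening: 0.645
```

Request:
{"op": "servo_tool", "data": {"rows": [[[0,0,2],0,5.5],[[0,0,4],0,5.5],[[0,0,4],0,5.5],[[0,0,4],0,5.5],[[0,0,4],0,5.5]]}}

```text
clock: 20.13
eef_pos: [615.5, -208.4, 226.1]
tcp_rot: [3.141, -0.0, -2.896]
contact_force: [1.4, -0.1, 0.5]
opening: 0.642
```

Request:
{"op": "servo_tool", "data": {"rows": [[[1,4,1],0,6],[[1,4,0],0,6],[[0,4,0],0,6],[[0,4,0],0,6],[[0,2,0],0,6]]}}

```text
clock: 20.55
eef_pos: [635.3, -25.3, 234.2]
tcp_rot: [3.14, 0.0, -2.895]
contact_force: [-0.4, 0.1, -0.1]
opening: 0.702
```

Request:
{"op": "servo_tool", "data": {"rows": [[[0,0,0],0,6],[[0,0,0],0,6],[[0,0,0],0,6],[[0,0,0],0,6],[[0,0,0],0,6]]}}

```text
clock: 20.97
eef_pos: [635.6, -30.4, 234.2]
tcp_rot: [-3.141, -0.0, -2.898]
contact_force: [0.2, 0.1, -0.1]
opening: 0.7
```

Run:
```python
from h import *
d=shot('w12'); P=wcloud(d); hsv=cv2.cvtColor(d['frame'],cv2.COLOR_RGB2HSV)
C={'blue':((615.1,-208.8),14.1),'yellow':((617.3,-5.9),15.3),'green':((619.8,223.6),-2.3)}
for n,(c,yaw) in C.items():
    a,b=R[n]
    q=P-np.array([*c,8]); t=np.radians(yaw)
    x=q[...,0]*np.cos(t)+q[...,1]*np.sin(t); y=-q[...,0]*np.sin(t)+q[...,1]*np.cos(t); z=q[...,2]
    m=(hsv[...,0]>=a)&(hsv[...,0]<=b)&(hsv[...,1]>110)&(abs(x)<50)&(abs(y)<30)&(z>57)&(z<64)
    g=np.array(rect(wcloud(d,68)[m][:,:2])[0])-c
    print(n,m.sum(),'cap z over floor',np.percentile(z[m],[5,50,95]).round(1),rect(wcloud(d,68)[m][:,:2]),'off',g.round(1))
    k=(hsv[...,2]<70)&(abs(y)<20)&(z>38)&(z<54)&(x>34)&(x<75); print('   latch x',k.sum(),np.percentile(x[k],[2,50,98]).round(1) if k.sum() else '')
t=eyes.grab_frame('scene'); c=t['frame'][170:350,150:450]; save('s12',cv2.resize(c,None,fx=2.6,fy=2.6,interpolation=cv2.INTER_CUBIC))
```

```text
blue 2431 cap z over floor [58.3 59.8 61. ] (array([ 613.3, -207.3]), array([64.7, 30.5]), 14.1) off [-1.8  1.5]
   latch x 310 [49.9 54.7 59.1]
yellow 2129 cap z over floor [58.5 59.8 61. ] (array([616.5,  -6.8]), array([65.7, 29.4]), 16.1) off [-0.8 -0.9]
   latch x 200 [49.7 53.3 59. ]
green 1908 cap z over floor [58.4 60.  61.2] (array([618.8, 219.9]), array([65.3, 32.9]), -2.1) off [-1.  -3.7]
   latch x 284 [49.7 53.9 58.8]
```

View pics/w12.png

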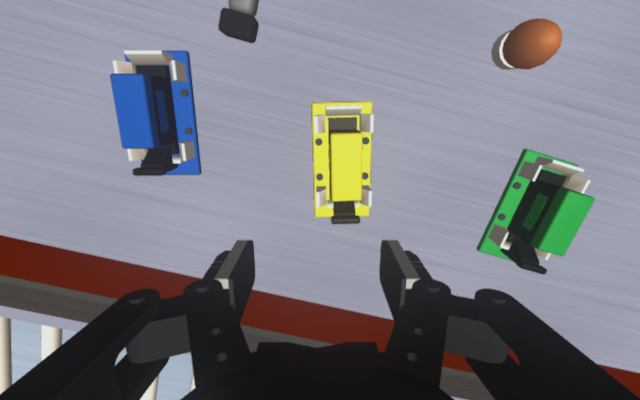

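View pics/s12.png

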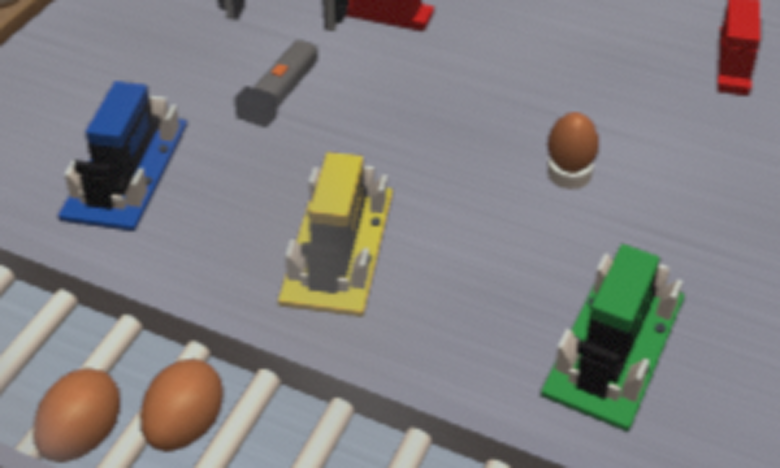

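All three caps stand 60 mm above their pocket floors. The latches sit where the empty ones did, the egg is upright in its cup, and the gripper is clear of everything. I'm handing in now.

```bash
python3 -c "
from rig import r
print(r.sense()['contact_force'],r.sense()['clock']); print(r.sign_off())"
```

```text
[-0.83908021  0.11523788 -0.07043934] 21.0667
the job is handed in; nothing more can be done
None
```

All three cassettes are in the bays of their own colour and latched. I gripped each one, aligned it over its bay with the wrist camera, pressed it down to about 51–59 N, let go and moved the arm away. I handed the job in at about 21 s of the 96 s allowed. Sign-off gave no verdict, so the checks below are mine.

- **Height:** the caps stand 59.8–60.0 mm above the pocket floors, where 60 mm is fully home.
- **Position:** measured centres are within about 2.5 mm of the pocket centres for blue and yellow, and about 4 mm for green. The green figure was taken from an oblique view. All are inside the 10 mm limit.
- **Angle:** each cassette lies within about 1° of its pocket's direction.
- **Latches:** all three tongues sit within about 1 mm of where the empty ones were seen.
- **Egg:** it is upright in its cup in the last picture, though I judged that by eye and did not measure its position.

- **Disagreement in the measurements:** the base plate's centre turned out to be about 5 mm off the pocket's centre, so I used the white side guides to locate each pocket instead.
- **Slip in the grip:** the blue and yellow cassettes appear to have moved about 2 mm in the grip while being pressed. They still ended at full depth.

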